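# Unlock a lamp tube and ease it out of its spring clips

## Robot

A 7-joint arm with a two-finger parallel gripper is mounted at the origin on the work surface. World frame = base frame: x ahead of the robot, y to its left, z up, the work surface at z = 0. Lengths are in m, angles in rad, forces in N, time in s.
With the tool pointing down it reaches from about 0.425 to 0.825 m from the base axis. Payload 3.6 kg.
Tool frame: the origin (TCP) lies where the fingers leave the gripper's body, on its centre line; the fingertips stand 73 mm ahead of it and the grasp point (between the pads) lies 54 mm ahead of it; z points along the fingers, y is the line along which they close (so a half turn about z gives the same grasp; the last joint's range is limited). The gripper opens to 85 mm and grips with 20 to 120 N. Pads are 22 mm wide; open, the fingers measure 114 mm over their backs; the gripper's body (76 mm by 85 mm) begins 54 mm behind the grasp point. The pads swing forward as they close: fully open they stand 13 mm farther back than shut.
Start: joints at [1.087, 0.615, -0.013, 1.423, 0.008, 1.103, -0.04], TCP at [0.287, -0.583, 0.304] pointing down, gripper open.
Joint ranges: [-3.12, 3.12], [-0.3, 2.06], [-1.34, 1.32], [0.26, 2.42], [-1.36, 4.5], [0.01, 1.98], [-2.84, 2.84]. Speed limits (rad/s): [2.79, 2.79, 3.14, 3.14, 3.14, 3.14, 3.14].

## Interface

Orientations are given as a unit quaternion [x, y, z, w].
In Python, from station import arm, snapshot, camera_info, ticket gives the robot as it stands. Calls block until the motion is done:
- arm.movep(position, orientation): joint-space move of the TCP to a pose.
- arm.line_to(position, velocity=0.15, ori=None): straight line of the TCP; ori=None keeps the orientation; velocity is the mean speed in m/s.
- arm.move_j(angles): joint-space move.
- arm.move_gripper(opening, effort=None): opening from 0.0 (shut) to 1.0 (fully open); effort is the grip in N (None keeps the last); returns when the fingers have stopped.
- arm.pause(seconds).
- arm.ik(position, orientation): joint angles nearest the present ones, or None.
- snapshot(name): name is "scene" or "top"; returns the picture (480x640x3 uint8, blue, green, red); there is no depth.
- camera_info(name): a dict with "fx", "fy", "cx", "cy" (pixels), "dist_coeffs" ([k1, k2, p1, p2, k3] as OpenCV has them; the pictures are not rectified), "R" (3x3) and "t" (3): a world point X has camera coordinates R X + t. Camera axes: x right, y down, z forward; pixel columns grow to the right and rows downward; lengths in m; the calibration is good to about 2 mm. A picture is of the moment at which its call begins. camera_info takes no time and is no camera call.
A pose or a line that the arm cannot do raises arm.MotionError and nothing moves.
- ticket.finish_job(): hands the job in; it is judged then, once.
Readings, each from a call of its own:
- arm.read_time(): time.
- arm.read_joint_positions(): joint angles.
- arm.read_dq(): joint speeds.
- arm.read_effort(): joint torques, N m.
- arm.read_tool_pos(): TCP position.
- arm.read_eef_rot(): TCP orientation.
- arm.read_ft_force(): force on the tool from outside, world axes, zero at the start.
- arm.read_wrist_torque(): the same for the moment, N m.
- arm.read_opening(): opening from 0.0 (shut) to 1.0 (fully open).
- arm.read_finger_force(): force on a finger pad.
Only numpy, scipy, OpenCV 4.12 (cv2) and the standard library are available. Lean on these libraries where they do the work, as an engineer would, in place of code of your own. Each camera call takes 0.05 s, during which the arm holds its last target. There are 200 camera calls.

## Task

Free the spare lamp tube from its stand on the imaging bench. First lift the black locking slide, shift it outward along the rail to the next notch, just past the tube's end, and drop it fully home. Then gently ease the tube sideways out of its spring clips, one end at a time, and leave it lying in the trough in front of them; do not disturb the things around the stand.

Things in the scene. Friction and masses are not known exactly. Their poses are not given: they have to be found in the camera images.
- stand: Fixed clip stand, base 150 x 270 mm, 10 mm thick. Origin on the bench under the middle of the seated tube; z up; +y along the tube to its left end (locking-slide end); -x: the side to which the clips open. All x, y, z below are in this frame, in mm. Its place and heading vary.
- clip_left (a point): Bore centre of the left steel C clip (x 0, y 50, z 60), on the seated tube's axis. Clip 12 wide in y, spans x -21 to 30, z 37 to 83, with its post behind (x 17 to 30). Pulled to -x at the tube's end it resists with some 8 to 18 N (friction varies), gives over some 10 to 15 mm, then snaps open and throws that end forward, while the other clip still holds.
- clip_right (a point): Bore centre of the right C clip (x 0, y -50, z 60), otherwise as the left one. Pulling the tube's middle works both clips at once and takes over 40 N.
- behind_left (a point): Point at x 40, y 77, z 60: free space behind the seated tube, outboard of the left clip; nothing above the 10 mm base here, so closed fingertips can go down and pull the tube's end to -x.
- behind_right (a point): The same behind the right end: x 40, y -77, z 60.
- trough (a point): Mid-point of the tube's axis when it lies in the trough against the rail (x -46, y 0, z 55). Trough: y -118 to 118, floor sloping from z 41 at x -24 down to z 37 at the rail's inner wall, x -62.5.
- rail (a point): Point on the middle of the rail's channel at the height of its wall tops (x -73, y 0, z 60). Rail along y from -120 to 150: two walls 5 thick, 11 apart; notches 14 wide, 14 deep in both walls at y -67, -19, 29, 77, 125.
- tube: Loose lamp tube: plain aluminium cylinder, black end caps, 200 mm long, 32 mm diameter, about 0.22 kg. Origin mid-length on its axis; its y runs along it, x and z turn as it rolls. Starts in both clips, axis at z 60 mm, up to 4 mm off centre along y. Delicate: fingers must never press or squeeze it with more than 40 N.
- tube_left (a point): Point on the tube's axis 90 mm from its middle, at the left (stand +y) end, 10 mm inside the end face.
- tube_right (a point): The same at the right (stand -y) end.
- keeper: Loose locking slide, 0.15 kg. Origin mid-blade, under its pin; axes as the stand's. Mm: 8 square cross pin in the notches; blade 8 x 30 (y) down to z -15 in the channel; black tab to pinch from above across y: 24 wide (y), 14 thick, z 18 to 63; arm 14 wide to x 55 at z 18 to 26, nose down to z 4 before the tube's left end. Lifted 14 to 25 the pin is free, the blade still guided.
- notch_lock (a point): Floor of the notch, mid-channel (x -73, y 77, z 46), where the locking slide starts; its origin is here (within 2 mm along y).
- notch_park (a point): Floor of the next notch outward (x -73, y 125, z 46), past the tube's end: where the locking slide must finish.
- wash_bottle: Bystander: blue round bottle, 64 mm diameter, 150 mm tall, upright to the right of the stand. Origin: centre of underside.
- tip_box: Bystander: box 85 x 120 x 56 mm left of the stand. Origin: centre of underside.
- dishes: Bystander: two stacked flat dishes, 88 mm diameter, 27 mm high, behind the stand (+x). Origin: centre of underside.
Things that resemble listed ones, but are neither listed nor needed, are in the scene too. What is meant by the keeper is not yellow, and is the larger of those in its own colour.

How it is judged:
By the outcome, as a careful person would: the job done as asked, in the order asked, and still so for the second after the job is handed in, with the robot touching nothing.
It also fails if it takes over 54 s, if anything falls off the work surface, if the arm or the gripper's body presses on something with over 40 N, if the wrist force passes 120 N, or if a joint passes its speed limit or range.

## Working session

There is one attempt and no reset: what is moved stays moved. The work goes in short steps, each a Python script; the robot and the scene stay as the last script left them, time stands still between calls to the robot, and variables do not carry over. Pictures are saved under pics/ and viewed, at most 10 in all, crops included, and the job is handed in when it is done.

```bash
ls; mkdir -p pics; python3 - <<'E'
from station import arm, snapshot, camera_info
import cv2
for n in("scene","top"):
    cv2.imwrite(f"pics/{n}0.png",snapshot(n)); c=camera_info(n); print(n,c)
print(arm.read_time(),arm.read_eef_rot())
E
```

```text
pics
scene {'fx': 489.1556715914981, 'fy': 489.1556715914981, 'cx': 318.07624209081536, 'cy': 242.27713738635128, 'dist_coeffs': array([-0.00846516,  0.        ,  0.        ,  0.        ,  0.        ]), 'R': array([[ 0.23080999,  0.97299643,  0.00216838],
       [ 0.73646743, -0.17324432, -0.65391293],
       [-0.63587929,  0.15252658, -0.7565667 ]]), 't': array([-0.20516347, -0.35767031,  1.29414187])}
top {'fx': 482.8874202770218, 'fy': 482.8874202770218, 'cx': 318.79423238166896, 'cy': 241.05555814225815, 'dist_coeffs': array([-0.02528853,  0.        ,  0.        ,  0.        ,  0.        ]), 'R': array([[ 2.06623268e-02, -9.99786497e-01, -1.70471173e-04],
       [-9.93757158e-01, -2.05190218e-02, -1.09661661e-01],
       [ 1.09634750e-01,  2.43527202e-03, -9.93968959e-01]]), 't': array([0.08213728, 0.57071343, 1.12673245])}
0.1 [ 9.74017609e-01  2.26469279e-01 -2.82123436e-04 -1.13257130e-03]
```

View pics/scene0.png

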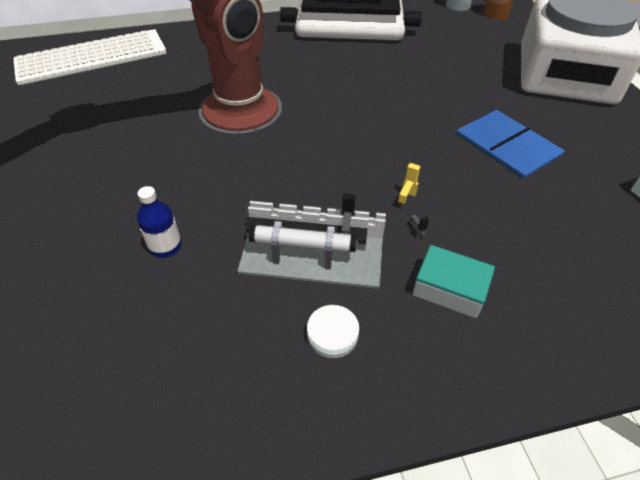

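View pics/top0.png

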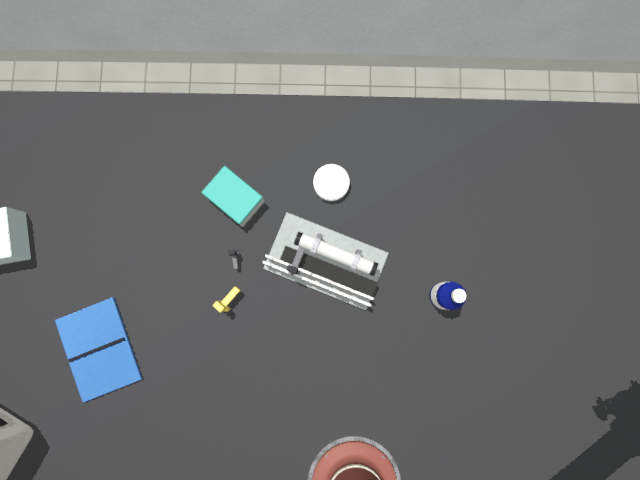

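```bash
cat > h.py <<'E'
import cv2, numpy as np
from station import arm, snapshot, camera_info
def ray(n,px):
    c=camera_info(n); K=np.array([[c["fx"],0,c["cx"]],[0,c["fy"],c["cy"]],[0,0,1]])
    u=cv2.undistortPoints(np.array([[px]],float),K,np.array(c["dist_coeffs"]))[0,0]
    R,t=np.array(c["R"]),np.array(c["t"]); return -R.T@t, R.T@np.array([u[0],u[1],1])
def onz(n,px,z):
    o,d=ray(n,px); return o+d*(z-o[2])/d[2]
def two(p_scene,p_top):
    (a,d),(b,e)=ray("scene",p_scene),ray("top",p_top)
    s=np.linalg.lstsq(np.c_[d,-e],b-a,rcond=None)[0]
    p,q=a+d*s[0],b+e*s[1]; return (p+q)/2,np.linalg.norm(p-q)
def proj(n,X):
    c=camera_info(n); K=np.array([[c["fx"],0,c["cx"]],[0,c["fy"],c["cy"]],[0,0,1]])
    return cv2.projectPoints(np.array(X,float).reshape(-1,3),cv2.Rodrigues(np.array(c["R"]))[0],np.array(c["t"]),K,np.array(c["dist_coeffs"]))[0][:,0]
E
python3 - <<'E'
from h import *
s=cv2.imread("pics/scene0.png");t=cv2.imread("pics/top0.png")
a=cv2.resize(s[155:295,235:435],None,fx=4,fy=4,interpolation=cv2.INTER_CUBIC)[:,:]
b=cv2.resize(t[205:315,220:400],None,fx=4.4,fy=4.4,interpolation=cv2.INTER_CUBIC)
cv2.imwrite("pics/sc.png",a);cv2.imwrite("pics/tc.png",b)
m=cv2.inRange(t[210:300,280:390],(190,190,190),(255,255,255))
n,l,st,ce=cv2.connectedComponentsWithStats(m)
for i in range(1,n):
    if st[i,4]>20: print(st[i],ce[i]+[280,210])
E
```

```text
[   0    3  108   60 2670] [329.43857678 243.74868914]
[ 0 50  9  6 28] [283.82142857 262.57142857]
[ 0 57  9  7 30] [283.43333333 269.9       ]
[ 18  58  76  32 244] [335.80327869 283.67622951]
[ 21  66  60  24 205] [329.91219512 288.45365854]
```

View pics/sc.png

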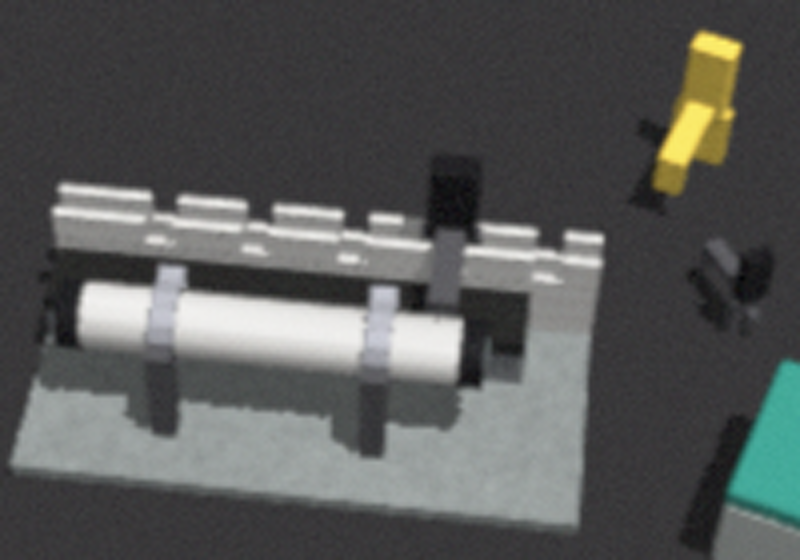

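View pics/tc.png

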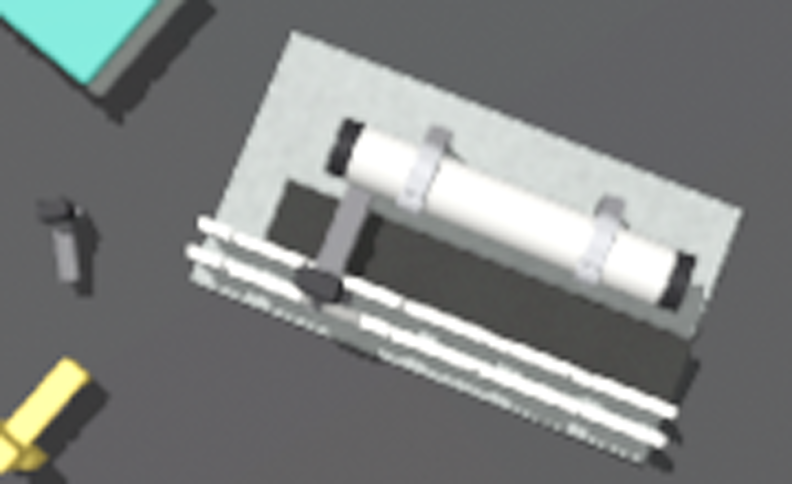

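```bash
python3 - <<'E'
from h import *
T=lambda u,v:(220+(u+.5)/4.4-.5,205+(v+.5)/4.4-.5); S=lambda u,v:(235+(u+.5)/4-.5,155+(v+.5)/4-.5)
L=onz("top",T(194,237),.06); R=onz("top",T(670,426),.06)
print(L,R,np.linalg.norm(L-R))
yd=(L-R)/np.linalg.norm(L-R); th=np.arctan2(yd[1],yd[0])-np.pi/2
xd=np.array([yd[1],-yd[0],0]); rc=(L+R)/2-yd*.015; O=rc+.073*xd; O[2]=0
print("O",O,"th",np.degrees(th))
def st(p): d=p-O; return np.round(1000*np.array([d@xd,d@yd,d[2]]),1)
print("corner top",st(onz("top",T(293,30),.01)),st(onz("top",T(742,210),.01)))
print("corner scene",st(onz("scene",S(578,522),.01)),st(onz("scene",S(12,466),.01)))
print("rail scene ends", st(onz("scene",S(603,236),.06)),st(onz("scene",S(53,209),.06)), "outer R",st(onz("scene",S(60,187),.06)))
print("tube ends top",st(onz("top",T(340,147),.06)),st(onz("top",T(682,280),.06)))
print("tab top",st(two(S(456,160),T(316,285))[0]),st(onz("scene",S(456,160),.109)),st(onz("top",T(316,285),.109)))
print("arm edges at noseends",st(onz("top",T(332,262),.072)),st(onz("top",T(357,198),.072)))
E
```

```text
[0.52225357 0.22134371 0.06      ] [ 0.42807757 -0.03159631  0.06      ] 0.26990326937040576
O [0.53834369 0.05534491 0.        ] th -20.42157905880674
corner top [ 56.  149.2  10. ] [  54. -120.   10.]
corner scene [ 56.7 148.   10. ] [  57.5 -118.9   10. ]
rail scene ends [-80.  149.6  60. ] [ -64.6 -120.7   60. ] outer R [ -80.3 -120.6   60. ]
tube ends top [ 0.  95.9 60. ] [  0.9 -98.5  60. ]
tab top [-74.   76.4 108. ] [-72.8  75.8 109. ] [-74.1  76.9 109. ]
arm edges at noseends [-58.8  76.2  72. ] [-22.8  76.6  72. ]
```

The keeper candidates in the scene picture are:
- a black piece on the rail at (349,205)
- a small black piece lying on the bench at (420,225)
- a yellow piece at (412,180)

The keeper is the one on the rail: it's black, larger than the bench piece, and its tab top triangulates to stand (-74, 76, 108), where (-73, 77, 109) is expected. The enlarged crops confirm this. The stand pose agrees across both views.

```bash
cat >> h.py <<'E'
O=np.array([0.53834,0.05534,0]); th=np.radians(-20.42)
xd=np.array([np.cos(th),np.sin(th),0]); yd=np.array([-np.sin(th),np.cos(th),0])
Q=[np.cos(th/2),np.sin(th/2),0,0]
def W(x,y,z): return O+xd*x/1000+yd*y/1000+np.array([0,0,z/1000])
def st(p): d=np.array(p)-O; return np.round(1000*np.array([d@xd,d@yd,d[2]]),1)
def F(): f=np.array(arm.read_ft_force()); return np.round([f@xd,f@yd,f[2]],1)
def rep(s=""): print(s,round(arm.read_time(),2),st(arm.read_tool_pos()),"F",F(),"open",round(arm.read_opening(),3),"ff",np.round(arm.read_finger_force(),1))
E
python3 - <<'E'
from h import *
arm.movep(W(-73,77,280),Q); arm.move_gripper(0.65,50); rep("hover")
arm.line_to(W(-73,77,146),0.15); rep("down")
arm.move_gripper(0.0,50); rep("grip")
arm.line_to(W(-73,77,152),0.05); rep("up6")
cv2.imwrite("pics/s1.png",snapshot("scene")[130:280,240:440].repeat(4,0).repeat(4,1))
E
```

```text
hover 3.21 [-72.9  76.9 280. ] F [ 0.2  0.3 -0.3] open 0.653 ff 0.0
down 4.25 [-72.6  77.4 146.7] F [-0.1 -0.2 -0.9] open 0.649 ff 0.0
grip 4.63 [-72.7  77.2 146.9] F [-1.3 -0.8  5.9] open 0.274 ff 48.8
up6 4.9 [-73.1  77.  152. ] F [ 0.1  0.3 -0.7] open 0.272 ff 49.0
```

View pics/s1.png

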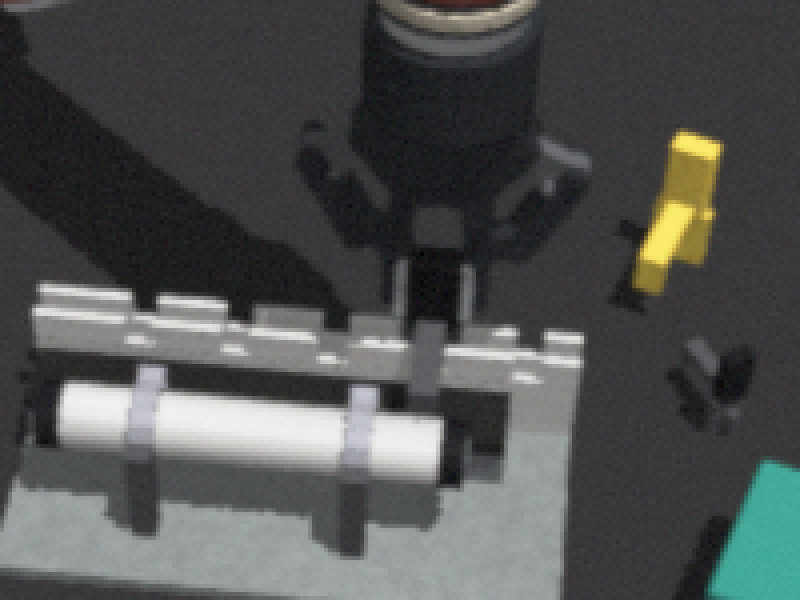

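The tab is pinched on both sides at about (435,285) in the crop, and the tube hasn't moved. Next: lift, shift, and lower while watching the force.

```bash
python3 - <<'E'
from h import *
arm.line_to(W(-73,77,166),0.08); rep("lift")
arm.line_to(W(-73,125,166),0.08); rep("shift")
for z in (160,156,153,150,148,147,146):
    arm.line_to(W(-73,125,z),0.04); rep(z)
    if F()[2]>8: break
E
```

```text
lift 5.28 [-72.9  77.2 166.3] F [-0.6  0.4 -2.8] open 0.273 ff 49.3
shift 6.03 [-73.1 124.6 165.8] F [ 0.5 -0.2 -1.7] open 0.273 ff 49.3
160 6.33 [-73.  124.3 159.6] F [-0.7  0.8 -0.7] open 0.274 ff 49.3
156 6.58 [-73.1 124.8 155.7] F [-0.8  0.1 -1.9] open 0.274 ff 49.3
153 6.83 [-73.1 124.9 152.8] F [-0.2  0.3 -1.5] open 0.273 ff 49.3
150 7.08 [-73.1 124.9 149.8] F [ 0.5 -0.7 -1.2] open 0.279 ff 49.3
148 7.33 [-73.1 125.  147.9] F [ 0.1  0.3 -1.7] open 0.275 ff 49.3
147 7.58 [-73. 125. 147.] F [ 0.1  0.4 -2.1] open 0.274 ff 49.5
146 7.83 [-73.  125.  146.9] F [-1.2 -1.7  5.5] open 0.277 ff 50.3
```

Contact came at the seated height, 146.9, the same as at the start. Release and go behind the left end.

```bash
python3 - <<'E'
from h import *
arm.move_gripper(0.5,30); rep("rel")
arm.line_to(W(-73,125,230),0.2); arm.move_gripper(0.0,30)
arm.movep(W(40,79,220),Q); rep("behind")
a=snapshot("top")[195:325,210:400]; b=snapshot("scene")[150:280,250:440]
cv2.imwrite("pics/s2.png",cv2.resize(np.hstack([a,b]),None,fx=2.1,fy=2.1,interpolation=cv2.INTER_CUBIC))
E
```

```text
rel 8.15 [-72.9 125.1 145.9] F [ 0.8  0.5 -0.2] open 0.501 ff 0.0
behind 9.76 [ 40.8  78.1 219.5] F [-1.3 -0.4  0.1] open 0.0 ff 0.0
```

View pics/s2.png

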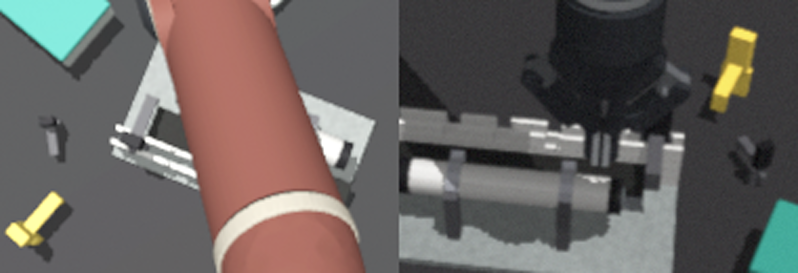

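```bash
python3 - <<'E'
from h import *
arm.line_to(W(40,79,123),0.15); rep("down")
arm.line_to(W(30,79,123),0.06); rep()
pk=0
for x in np.arange(28,2,-2):
    arm.line_to(W(x,79,123),0.03); f=np.linalg.norm(F()); rep(x); pk=max(pk,f)
    if f>30 or (pk>6 and f<.35*pk): break
E
```

```text
down 10.66 [ 40.3  79.7 123.9] F [ 0.2 -0.3  0.1] open 0.001 ff 0.0
 10.97 [ 29.5  79.4 123.8] F [0.2 0.2 0.6] open -0.002 ff 0.0
28 11.22 [ 28.   79.  123.1] F [-0.2 -0.9  0.3] open -0.004 ff 0.0
26 11.47 [ 26.9  79.  123.4] F [ 1.3 -1.1  1. ] open -0.002 ff 1.0
24 11.72 [ 25.8  79.1 123.7] F [ 5.3 -0.2  2.1] open 0.003 ff 2.7
22 11.97 [ 25.4  79.  123.9] F [ 7.2 -0.2  0.6] open -0.005 ff 3.9
20 12.22 [ 25.   78.9 124.2] F [10.   0.2 -1.5] open 0.006 ff 5.1
18 12.47 [ 24.6  78.9 124.4] F [13.4 -0.  -2.7] open -0.002 ff 6.4
16 12.72 [ 24.2  78.8 124.7] F [14.8 -0.3 -4.2] open 0.0 ff 7.5
14 12.97 [ 23.6  78.8 125.1] F [17.  -0.1 -3.3] open -0.001 ff 8.4
12 13.22 [ 23.2  78.7 125.4] F [19.3 -0.3 -4.6] open -0.001 ff 9.7
10 13.47 [ 22.3  78.7 125.7] F [20.9 -0.4 -4.9] open -0.003 ff 10.4
8 13.72 [ 20.5  78.9 126.1] F [21.2  0.1 -1.9] open -0.0 ff 10.2
6 13.97 [ 13.3  79.1 125.3] F [7.4 0.6 1.5] open -0.005 ff 3.4
4 14.22 [  1.7  78.9 122.2] F [-0.7  0.3 -0.2] open 0.002 ff 0.0
```

```bash
python3 - <<'E'
from h import *
arm.line_to(W(40,79,124),0.1); arm.line_to(W(40,79,200),0.2)
arm.line_to(W(44,-79,200),0.2); rep("right")
a=snapshot("top")[195:325,210:400]; b=snapshot("scene")[170:300,220:410]
cv2.imwrite("pics/s3.png",cv2.resize(np.hstack([a,b]),None,fx=2.1,fy=2.1,interpolation=cv2.INTER_CUBIC))
E
```

```text
right 16.21 [ 43.7 -77.4 199.7] F [-0.2  0.1 -0.2] open 0.002 ff 0.0
```

View pics/s3.png

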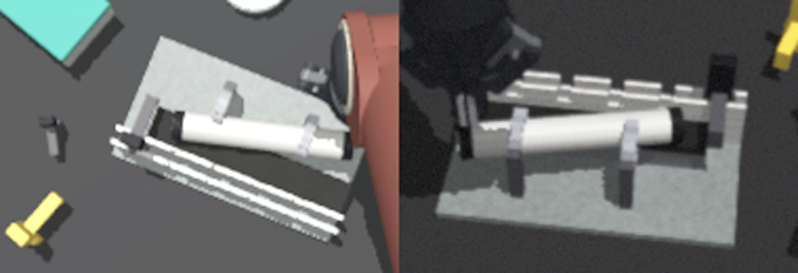

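The left end is out of its clip, with its cap at (178,125) in the top half of the crop. The right clip still holds (310,135). The keeper is parked clear of the tube at (133,137).

```bash
python3 - <<'E'
from h import *
g=lambda u,v:(210+u/2.1,195+v/2.1)
print("R cap",st(onz("top",g(347,145),.06)),"L cap",st(onz("top",g(178,125),.055)),"tab",st(onz("top",g(132,138),.109)))
arm.line_to(W(46,-79,123),0.15); rep("down")
arm.line_to(W(38,-79,123),0.06); rep()
pk=0
for x in np.arange(36,0,-2):
    arm.line_to(W(x,-79,123),0.03); f=np.linalg.norm(F()); rep(x); pk=max(pk,f)
    if f>30 or (pk>6 and f<.35*pk): break
E
```

```text
R cap [ 10.6 -96.3  60. ] L cap [-37.5  86.5  55. ] tab [-71.4 122.5 109. ]
down 16.98 [ 46.3 -78.4 123.4] F [ 0.4  0.2 -0.4] open 0.003 ff 0.0
 17.26 [ 37.9 -78.8 123.9] F [ 0.4 -0.4  0.7] open -0.002 ff 0.0
36 17.51 [ 36.  -79.  123.2] F [ 0.8  0.9 -0.2] open -0.002 ff 0.0
34 17.76 [ 35.1 -79.1 123.3] F [ 1.9 -0.2  0.5] open -0.002 ff 1.1
32 18.01 [ 34.4 -79.2 123.5] F [ 4.7 -0.3 -0.7] open 0.003 ff 2.4
30 18.26 [ 33.8 -79.4 123.8] F [ 8.  -1.1 -1.8] open 0.004 ff 3.4
28 18.51 [ 33.3 -79.4 124.2] F [ 9.4 -2.  -2.5] open -0.001 ff 4.3
26 18.76 [ 32.6 -79.2 124.5] F [11.1 -1.4 -2.9] open 0.003 ff 5.2
24 19.01 [ 31.6 -79.2 124.7] F [13.2 -1.8 -4.3] open -0.002 ff 5.9
22 19.26 [ 30.4 -79.5 124.8] F [13.3 -1.7 -4.7] open -0.001 ff 6.6
20 19.51 [ 28.8 -79.6 124.9] F [14.5 -3.4 -3.8] open 0.002 ff 6.7
18 19.76 [ 27.4 -79.6 125.3] F [14.1 -2.7 -1.8] open 0.003 ff 6.9
16 20.01 [ 25.7 -79.7 125.4] F [14.8 -2.3 -2.9] open 0.008 ff 7.2
14 20.26 [ 21.6 -79.8 125. ] F [11.6 -2.6 -0.1] open -0.001 ff 5.3
12 20.51 [ 11.7 -79.2 123.1] F [-1.5  1.3 -0.2] open -0.0 ff 0.0
```

```bash
python3 - <<'E'
from h import *
arm.line_to(W(42,-79,124),0.1); arm.line_to(W(42,-79,220),0.2)
arm.movep([0.40,-0.42,0.32],Q); rep("away")
A=snapshot("top");B=snapshot("scene"); cv2.imwrite("pics/topF.png",A); cv2.imwrite("pics/sceneF.png",B)
cv2.imwrite("pics/s4.png",cv2.resize(np.vstack([A[150:325,190:480],B[180:355,130:420]]),None,fx=1.7,fy=1.7,interpolation=cv2.INTER_CUBIC))
E
```

```text
away 23.17 [  36.9 -491.6  319.5] F [0.  0.1 0.1] open -0.001 ff 0.0
```

View pics/s4.png

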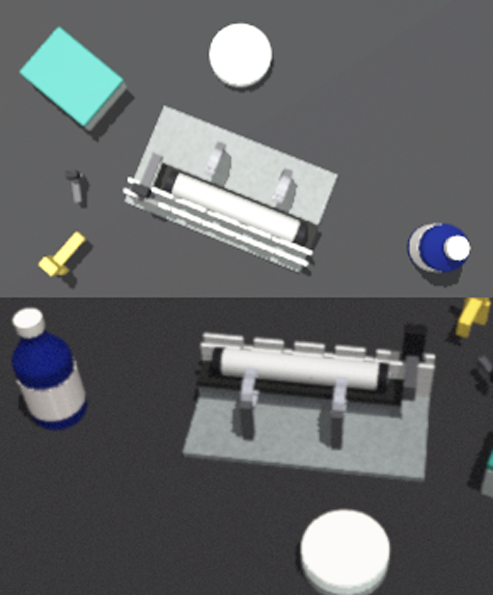

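The tube lies in the trough along the rail, with the keeper in the outer notch and the bystanders undisturbed. I'll check the numbers, including the tab height, then hand in.

```bash
python3 - <<'E'
from h import *
t=lambda u,v:(190+u/1.7,150+v/1.7); s=lambda u,v:(130+u/1.7,180+(v-297.5)/1.7)
print("tube ends",st(onz("top",t(162,178),.055)),st(onz("top",t(307,236),.055)))
print("pred tab centre top/scene",proj("top",[W(-73,125,109)]),proj("scene",[W(-73,125,109)]))
for n,I in(("top",cv2.imread("pics/topF.png")),("scene",cv2.imread("pics/sceneF.png"))):
    c=proj(n,[W(-73,125,90)])[0].astype(int); x,y=c-16
    m=cv2.inRange(I[y:y+32,x:x+32],(0,0,0),(30,30,30)); k,l,q,ce=cv2.connectedComponentsWithStats(m)
    i=1+np.argmax(q[1:,4]); print(n,q[i]+[x,y,0,0,0],ce[i]+[x,y])
    print(" pred seated tab corners",proj(n,[W(-73+a,125+b,z) for z in(64,109) for a in(-7,7) for b in(-12,12)]).round(1).tolist())
# same tab at start, in the lock notch
I=cv2.imread("pics/scene0.png");c=proj("scene",[W(-73,77,90)])[0].astype(int);x,y=c-16
m=cv2.inRange(I[y:y+32,x:x+32],(0,0,0),(30,30,30)); k,l,q,ce=cv2.connectedComponentsWithStats(m); i=1+np.argmax(q[1:,4])
print("start",q[i]+[x,y,0,0,0],"pred top row",proj("scene",[W(-73,77,109)]))
E
```

```text
tube ends [-46. 107.  55.] [ -46.8 -107.3   55. ]
pred tab centre top/scene [[271.56747919 260.97518368]] [[374.82640111 196.84156259]]Traceback (most recent call last):
  File "<stdin>", line 8, in <module>
    return _wrapfunc(a, 'argmax', axis=axis, out=out, **kwds)
    return bound(*args, **kwds)
ValueError: attempt to get argmax of an empty sequence
```

The tube axis is at x about -46, as specified. The tab top appears at scene (374.1,196.8), against a seated prediction of (374.8,196.8), so the keeper is fully home.

```bash
python3 -c "
from station import ticket; print(ticket.finish_job())"
```

```text
the job is handed in; nothing more can be done
None
```

I handed the job in at about 23 s of the 54 s allowed: the locking slide is fully home in the outer notch, and the tube lies in the trough against the rail after coming out left end first, then right. The highest pull reading was about 22 N, and the things around the stand look undisturbed in the last pictures.

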